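# Close the paint box and tuck its flap

### The arm

A 7-joint arm with a two-finger parallel gripper is mounted at the origin on the work surface. World frame = base frame: x ahead of the robot, y to its left, z up, the work surface at z = 0. Lengths are in m, angles in rad, forces in N, time in s.
With the tool pointing down it reaches from about 0.425 to 0.825 m from the base axis. Payload 3.6 kg.
Tool frame: the origin (TCP) lies between the finger pads; the fingertips stand 19 mm ahead of it and the grasp point (between the pads) is the TCP; z points along the fingers, y is the line along which they close (so a half turn about z gives the same grasp; the last joint's range is limited). The gripper opens to 85 mm and grips with 20 to 120 N. Pads are 22 mm wide; open, the fingers measure 114 mm over their backs; the gripper's body (76 mm by 85 mm) begins 54 mm behind the grasp point. The pads swing forward as they close: fully open they stand 13 mm farther back than shut.
Start: joints at [1.234, 0.615, -0.013, 1.423, 0.008, 1.103, -0.04], TCP at [0.198, -0.619, 0.25] pointing down, gripper open.
Joint ranges: [-3.12, 3.12], [-0.3, 2.06], [-1.34, 1.32], [0.26, 2.42], [-1.36, 4.5], [0.01, 1.98], [-2.84, 2.84]. Speed limits (rad/s): [2.79, 2.79, 3.14, 3.14, 3.14, 3.14, 3.14].

### API

Orientations are given as a unit quaternion [x, y, z, w].
In Python, from workcell import arm, vision, status gives the robot as it stands (arm), with the cameras (vision) and the readings (status).
- The arm moves only by the shell command python3 shift.py FILE [OPENING], which reads ROWS from the file FILE. ROWS is a JSON list that holds a single list of rows (three levels of brackets), with 1 to 5 rows, each of 4 numbers: dx, dy, dz in m, then a turn about the tool's z in rad; each row is the pose to reach, as a shift and turn from the pose commanded when the command began, along the tool's axes at that moment; what a row does not reach only later rows make up. A row lasts 1/10 s, in which the tool goes at most 0.05 m and 0.15 rad, less where a joint would pass 70% of its speed; a pose out of reach is approached as far as the arm can. OPENING is the opening from 0.0 (shut) to 1.0 (fully open), set as the command begins (- or left out keeps the last). The fingers move at their own pace and stop on an object; the grip force is fixed at half the most. Time passes only in rows, so rows that do not move let the fingers close. It prints the time, the measured TCP pose, the force, the opening and the grip force at its end. Input that does not fit is refused with a message, and nothing moves.
- status.read_state(): the state, without advancing time (a new reading comes with each control period).
- vision.read_camera(name): name is "scene" or "top" or "wrist"; returns the picture (480x640x3 uint8, red, green, blue); there is no depth.
- vision.camera_info(name): a dict with "fovy" (degrees; the focal length in pixels is half the picture's height over the tangent of half this angle, whatever the lens; pixels are square), "cx", "cy" (the principal point, pixels), "distortion" ([k1, k2, p1, p2, k3] as OpenCV has them; the pictures are not rectified), "rvec" (rotation vector, rad) and "tvec" (3), from world to camera coordinates, as OpenCV has them. Camera axes: x right, y down, z forward; pixel columns grow to the right and rows downward; lengths in m; the calibration is good to about 2 mm. A picture is of the moment at which its call begins: read the wrist's pose just before it. camera_info takes no time and is no camera call; for the wrist camera it gives the pose at the moment of the call.
- arm.close_job(): hands the job in; it is judged then, once.
The state is a dict: "time_s": time; "joints": joint angles; "joint_velocities": joint speeds; "effort": joint torques, N m; "position": TCP position; "orientation": TCP orientation; "contact_force": force on the tool from outside, world axes, zero at the start; "ft_torque": the same for the moment, N m; "width": opening from 0.0 (shut) to 1.0 (fully open); "gripper_force": force on a finger pad.
Only numpy, scipy, OpenCV 4.12 (cv2) and the standard library are available. Lean on these libraries where they do the work, as an engineer would, in place of code of your own. Each camera call takes 0.05 s, during which the arm holds its last target. There are 200 camera calls.

### The job

Close the open paint box with a fingertip: push its plywood flap over until it lies flat on the box, then, still pressing it down, push it along by its red step until it is fully home with its edge tucked beneath the brass lip, and take the hand away. Only push: do not reach under or pinch the flap, do not lift or shove the box, and leave the brush jar, the varnish jar and the paint tube where they are.

Things in the scene. Friction and masses are not known exactly. Their poses are not given: they have to be found in the camera images.
- box: Loose wooden paint box, 2.5 to 3.2 kg, 150 (x) x 180 (y) x 50 mm high; origin: centre of its underside, z up, +x away from the robot, give or take 45 degrees. At its -x end a rod along y hinges the flap, which folds over towards +x; on its rim at +x stands a brass lip. Five tubes inside
- flap (a joint): Angle of the plywood flap about the rod, rad: 0 flat on the box, 1.57 upright, at most 1.7. It is 160 mm wide (y), 4 to 115 mm from the rod axis, 5 mm thick (2.5 either side of the axis). A light spring (about 1 N at the step) lifts it to about 0.7 rad if let go untucked; tucked, it springs up some 4 mm against the lip and stays
- hinge_rod (a joint): Travel of the rod, and the flap with it, along slots in the box's +x direction, m: starts near 0, 0.020 is fully home; stays where left (friction about 6 N). Rod axis: box x = -70 mm + travel, 53 mm above the table. With the flap flat its edge is at box x = 45 mm + travel: 10 mm short of the lip's flat part at travel 0, 10 mm under it when home
- step (a point): Foot of the upright face of the red step on the flap's upper (outer) side, mid-width, 72 mm from the rod axis; the face looks to the rod. The step is 6 mm high, 90 mm wide (y), and slopes down to the panel on its other side. Axes turn with the flap: x from rod to free edge, z out of the upper side
- flap_edge (a point): Middle of the flap's free edge, on its upper side, 115 mm from the rod axis; axes as for the step
- lip (a point): Lower front edge of the flat part of the brass lip, mid-width: box x = 55 mm, 59.5 mm above the table; axes as the box. The lip is fixed to the box, 100 mm long (y), open towards box -x; flat top at 62.5 mm, a flared lead-in rising to 66 mm over box x = 50 to 55 mm, a wall behind at x = 69 mm
- flap_back: Grey felt backing (154 x 105 x 2 mm) under the flap, facing the inside of the box: not to be touched. Origin on the rod axis, axes as the flap's
- brush_jar: Loose blue ceramic jar 68 mm across and 100 mm high, with brushes reaching 220 mm high and up to 35 mm from its axis; origin: centre of its underside. Bystander
- varnish_jar: Loose amber jar with a black lid, 60 mm across, 75 mm high; origin: centre of its underside. Bystander
- tube: Loose white and green paint tube lying flat, 102 mm long with its black cap, 34 mm wide, 16 mm high; origin: centre of its underside. Bystander

How it is judged:
On the way, in this order (a step that is already met when the one before it is completed fails the run):
1. the flap is folded over, flat on the box (value of joint flap below 0.08 rad), for 0.1 s.
2. the flap, still down, is pushed home beneath the lip (value of joint hinge_rod above 0.015 m and value of joint flap below 0.07 rad), for 0.2 s.
At the end, for the whole second after the job is handed in: The flap is down (under 0.07 rad) and at least 15 mm of its 20 mm travel home, held beneath the lip; the box stands flat within 40 mm of where it was, and the jars and tube within 30 mm (all of step 2 and linear speed of box below 0.02 m/s and distance of box from where it was at the start of the episode below 0.04 m and height (world z) of box below 0.01 m and angle between box's own z axis and vertical below 0.08 rad and distance of each of brush_jar, varnish_jar, tube from where it was at the start of the episode below 0.03 m); the robot touches nothing.
It fails at once if the fingers touch the flap's felt backing: the flap is pinched or lifted from beneath (contact force between the fingers and flap_back above 0.5 N).
It fails at once if the box is lifted or tipped (height (world z) of box above 0.012 m or angle between box's own z axis and vertical above 0.12 rad).
It fails at once if the box is shoved more than 40 mm (distance of box from where it was at the start of the episode above 0.04 m).
It fails at once if a jar or the paint tube is moved more than 30 mm, lifted or knocked over (distance of any of brush_jar, varnish_jar, tube from where it was at the start of the episode above 0.03 m or angle between any of brush_jar, varnish_jar's own z axis and vertical above 0.4 rad).
It also fails if it takes over 40 s, if anything falls off the work surface, if the arm or the gripper's body presses on something with over 40 N, if the wrist force passes 120 N, or if a joint passes its speed limit or range.

## Working session

There is one attempt and no reset: what is moved stays moved. The work goes in short steps, Python scripts to look and compute and a shell command to move; the robot and the scene stay as the last step left them, time stands still between calls to the robot, and variables do not carry over. Pictures are saved under pics/ and viewed, at most 10 in all, crops included, and the job is handed in when it is done.

```bash
ls; mkdir -p pics
python3 - <<'E'
from workcell import arm, vision, status
import cv2
s=status.read_state();print(s['time_s'],s['position'],s['orientation'],s['width'])
for n in("scene","top"):
    im=vision.read_camera(n);cv2.imwrite(f"pics/{n}0.png",im[:,:,::-1]);print(n,vision.camera_info(n))
E
```

```text
pics
shift.py
workcell.py
0.0 [ 0.19795345 -0.61834563  0.24912226] [ 9.88021516e-01  1.54310589e-01 -2.15718166e-04 -1.29562767e-03] 0.9971751149042516
scene {'fovy': 45.145249390333554, 'cx': 322.49664655321897, 'cy': 244.55618546682504, 'distortion': array([0.0596972, 0.       , 0.       , 0.       , 0.       ]), 'rvec': array([ 1.83466348,  1.3025598 , -0.65814349]), 'tvec': array([-0.24644677, -0.23942193,  1.49729228])}
top {'fovy': 56.78748604082716, 'cx': 313.0136898764961, 'cy': 246.0854466170497, 'distortion': array([-0.10309006,  0.        ,  0.        ,  0.        ,  0.        ]), 'rvec': array([ 2.14332364, -2.14612662,  0.14378188]), 'tvec': array([0.07998627, 0.59381388, 0.89559182])}
```

View pics/top0.png

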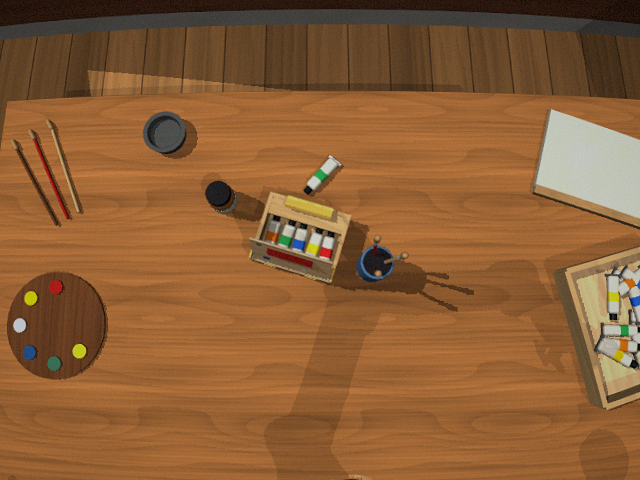

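View pics/scene0.png

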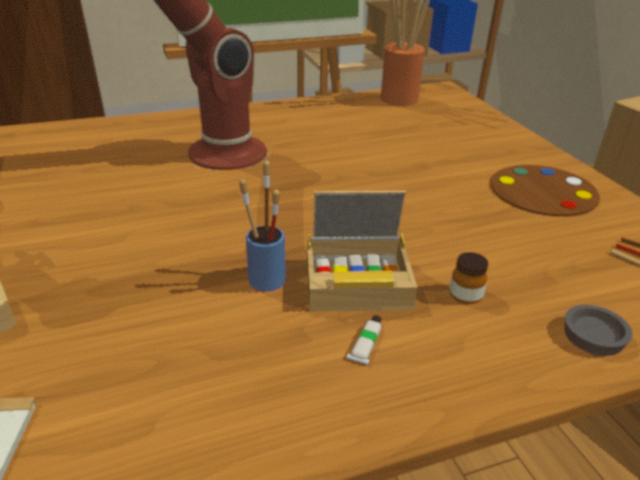

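The top view shows the box around pixel (300,235), with its lip at (310,207) and red step at (290,258). The brush jar is at (377,263), the varnish jar at (221,196) and the tube at (322,174). In the scene view the flap is about upright. Next I'll zoom in to measure.

```bash
cat > h.py <<'E'
import numpy as np, cv2
from workcell import arm, vision, status
def cam(n):
    c=vision.camera_info(n); f=240/np.tan(np.radians(c['fovy']/2))
    K=np.array([[f,0,c['cx']],[0,f,c['cy']],[0,0,1]]); R=cv2.Rodrigues(c['rvec'])[0]
    return K,np.array(c['distortion']),R,np.array(c['tvec']),np.array(c['rvec'])
def ray(n,px):
    K,D,R,t,_=cam(n); u=cv2.undistortPoints(np.array(px,float).reshape(-1,1,2),K,D)[:,0]
    return -R.T@t,np.c_[u,np.ones(len(u))]@R
def plane(n,px,z):
    o,d=ray(n,px); return o+d*((z-o[2])/d[:,2])[:,None]
def proj(n,P):
    K,D,R,t,r=cam(n); return cv2.projectPoints(np.array(P,float).reshape(-1,3),r,t,K,D)[0][:,0]
E
python3 - <<'E'
from h import *
im=cv2.imread('pics/top0.png'); hsv=cv2.cvtColor(im,cv2.COLOR_BGR2HSV)
def blob(lo,hi,x0,x1,y0,y1):
    m=cv2.inRange(hsv,lo,hi); k=np.zeros_like(m);k[y0:y1,x0:x1]=m[y0:y1,x0:x1]
    c=max(cv2.findContours(k,0,2)[0],key=cv2.contourArea); return cv2.minAreaRect(c),cv2.boxPoints(cv2.minAreaRect(c))
for nm,a,z in(('lip',((20,120,120),(32,255,255),275,345,190,225),.0625),('red',((0,150,60),(6,255,255),255,320,243,275),.13)):
    r,b=blob(*a);print(nm,r,'\n',plane('top',b,z).round(4), plane('top',[r[0]],z))
cv2.imwrite('pics/topz.png',cv2.resize(im[150:300,220:420],None,fx=4,fy=4,interpolation=cv2.INTER_CUBIC))
E
```

```text
lip ((308.8290100097656, 206.60816955566406), (48.37321090698242, 11.792475700378418), 15.708637237548828) 
 [[0.6766 0.14   0.0625]
 [0.7011 0.1335 0.0625]
 [0.6726 0.0357 0.0625]
 [0.6484 0.0425 0.0625]] [[0.67459557 0.08776316 0.0625    ]]
red ((289.0458984375, 257.5137634277344), (47.69975662231445, 6.321653842926025), 16.69924545288086) 
 [[0.5669 0.1698 0.13  ]
 [0.5786 0.1665 0.13  ]
 [0.5521 0.079  0.13  ]
 [0.5405 0.0825 0.13  ]] [[0.55951277 0.12430035 0.13      ]]
```

View pics/topz.png

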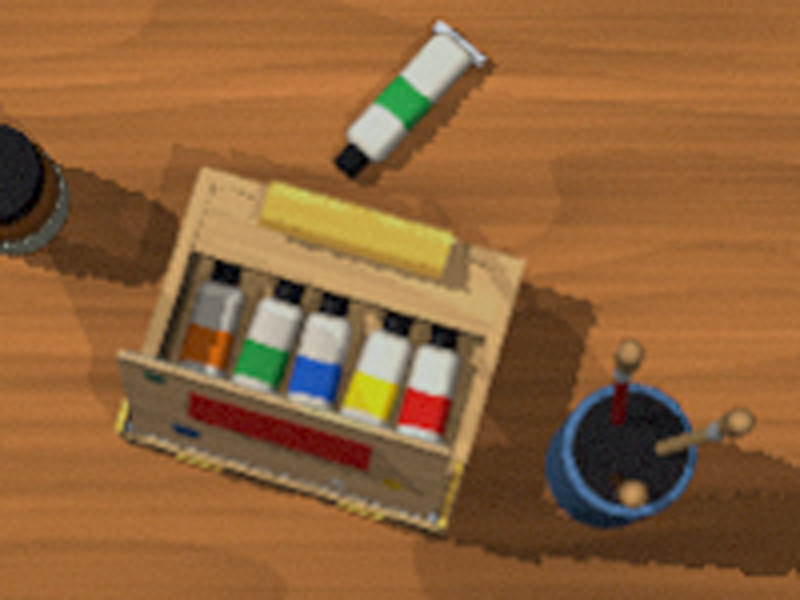

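Run:
```python
from h import *
print(ray('top',[[0,0]])[0],ray('scene',[[0,0]])[0])
c=plane('top',[[271.2,192],[351.2,215]],.05);print(c.round(4))
d=c[0]-c[1];yaw=np.arctan2(-d[0],d[1]);yl=np.arctan2(-.0281,.0976);print(yaw,yl,np.linalg.norm(d))
yaw=(yaw+yl)/2
ex=np.array([np.cos(yaw),np.sin(yaw),0]);ey=np.array([-ex[1],ex[0],0])
B=(c.mean(0)-.075*ex);B[2]=0;print('box',B,yaw)
for n,p in(('lip',[.67459557,.08776316,0]),):print((p-B)@ex,(p-B)@ey)
# flap top edge corners: triangulate (y=+ corner: top (249.5,238), scene right)
for a,b in(((249.5,238),(404,192.5)),((333,263),(314,193))):
    o1,d1=ray('top',[a]);o2,d2=ray('scene',[b]);A=np.c_[d1[0],-d2[0]];s=np.linalg.lstsq(A,o2-o1,rcond=None)[0]
    p1=o1+s[0]*d1[0];p2=o2+s[1]*d2[0];P=(p1+p2)/2;print(P,np.linalg.norm(p1-p2),(P-B)@ex,(P-B)@ey)
for n,p,z in(('brush',(377,263),.1),('varn',(221,196),.075),('tube',(322,174),.016)):
    q=plane('top',[p],z)[0];print(n,q,(q-B)@ex,(q-B)@ey)
P=[B+ex*x+ey*y+[0,0,z] for x,y,z in((-.075,.09,.05),(-.075,-.09,.05),(.055,.05,.0625),(.055,-.05,.0625))];print(proj('top',P),proj('scene',P))
print(vision.camera_info('wrist'))
```

```text
[0.4618637  0.07237224 0.97084583] [ 1.36698378 -0.25181262  0.6541321 ]
[[ 0.7098  0.1685  0.05  ]
 [ 0.6592 -0.0018  0.05  ]]
-0.2892904610010937 -0.28032832811824393 0.17763160626179403
box [0.61251496 0.10444361 0.        ] -0.2848093945596688
0.06426648823800253 0.0014345933404189529
[0.59152063 0.1947594  0.16416608] 0.0016998322277793614 -0.04552501692331096 0.08077856850747885
[0.54568034 0.04285788 0.16430586] 0.0021239914510430445 -0.04683818396453316 -0.07788358957894057
brush [ 0.55177434 -0.04743159  0.1       ] -0.01562063914087631 -0.1628235058960511
varn [0.69520005 0.27092061 0.075     ] 0.03257834646643058 0.18300292156678516
tube [0.75996475 0.05924077 0.016     ] 0.15421065653301544 -0.0019522113421336993
[[249.61135603 258.97171921]
 [332.35640626 283.12444345]
 [285.38015947 204.4711727 ]
 [331.23264257 217.48220973]] [[400.15384261 237.53783419]
 [305.23614861 239.01450157]
 [390.92902034 274.36764553]
 [332.08153099 275.50533495]]
{'fovy': 71.01479490160959, 'cx': 322.518656693005, 'cy': 234.69773429266223, 'distortion': array([-0.04118124,  0.        ,  0.        ,  0.        ,  0.        ]), 'rvec': array([-2.32731805,  1.6999063 ,  0.26474035]), 'tvec': array([-0.6504561 , -0.03946192,  0.38077367])}
```

The flap stands at about 1.36 rad, and the box is at (0.6125, 0.104) with yaw −0.285. I'll raise the arm, turn the tool to the box yaw, shut the gripper and go round behind the flap.

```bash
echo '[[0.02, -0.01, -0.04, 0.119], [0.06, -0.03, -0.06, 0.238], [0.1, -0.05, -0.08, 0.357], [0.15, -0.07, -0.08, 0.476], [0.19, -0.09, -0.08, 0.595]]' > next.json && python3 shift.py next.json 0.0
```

```text
refused: ROWS must be a list holding one list of rows, three levels of brackets. Nothing was moved.
```

I used the wrong layout. The manual says a list holding one list of rows, three levels of brackets; once more.

```bash
echo '[[[0.02, -0.01, -0.04, 0.119], [0.06, -0.03, -0.06, 0.238], [0.1, -0.05, -0.08, 0.357], [0.15, -0.07, -0.08, 0.476], [0.19, -0.09, -0.08, 0.595]]]' > next.json && python3 shift.py next.json 0.0
echo '[[[0, 0, 0, 0]]]' > next.json && python3 shift.py next.json
python3 - <<'E'
from h import *
s=status.read_state();p=s['position'];R=__import__('scipy.spatial.transform',fromlist=['x']).Rotation.from_quat(s['orientation']).as_matrix()
print(p,np.round(R,3),s['contact_force'],s['width'])
B=np.array([.6125,.1044,0]);e=np.array([np.cos(-.285),np.sin(-.285),0]);T=B-.125*e;T[2]=p[2]
print(R.T@(T-p))
E
```

```text
time_s: 0.6
position: [0.3532, -0.4741, 0.3308]
orientation: [0.989, -0.145, 0.001, 0.0]
contact_force: [0.6, -0.6, 0.2]
width: 0.144
gripper_force: 0.0
time_s: 0.7
position: [0.3606, -0.4674, 0.3299]
orientation: [0.991, -0.135, 0.002, -0.004]
contact_force: [0.4, -0.6, -0.0]
width: 0.004
gripper_force: 0.0
[ 0.36064545 -0.46744084  0.32988424] [[ 0.964 -0.267  0.005]
 [-0.267 -0.964  0.006]
 [ 0.003 -0.008 -1.   ]] [ 0.43836213 -0.58489259 -0.04086729] 0.003965557993643041
[-0.03493833 -0.62015045  0.00457475]
```

```bash
echo '[[[0, -0.05, 0, 0], [0, -0.1, 0, 0], [0, -0.15, 0, 0], [0, -0.2, 0, 0], [0, -0.25, 0, 0]]]' > next.json && python3 shift.py next.json
echo '[[[0, -0.05, 0, 0], [-0.01, -0.1, 0, 0], [-0.02, -0.15, 0, 0], [-0.03, -0.2, 0, 0], [-0.03, -0.25, 0, 0]]]' > next.json && python3 shift.py next.json
echo '[[[0, -0.05, 0, 0], [0, -0.1, 0, 0], [0, -0.12, 0, 0], [0, -0.12, 0, 0], [0, -0.12, 0, 0]]]' > next.json && python3 shift.py next.json
cat > where.py <<'E'
from h import *
from scipy.spatial.transform import Rotation
s=status.read_state();p=s['position'];R=Rotation.from_quat(s['orientation']).as_matrix()
B=np.array([.6125,.1044,0]);e=np.array([np.cos(-.285),np.sin(-.285),0]);f=np.array([-e[1],e[0],0])
print('t',s['time_s'],'TCP box x,y',((p-B)@e).round(4),((p-B)@f).round(4),'tip z',(p+.019*R[:,2])[2].round(4),'yaw err',(np.arctan2(R[1,0],R[0,0])+.285).round(3),'tilt',R[:2,2].round(3))
F=s['contact_force'];print('F box',(F@e).round(1),(F@f).round(1),F[2].round(1))
E
python3 where.py
```

```text
time_s: 1.2
position: [0.4219, -0.2336, 0.33]
orientation: [0.99, -0.142, -0.0, -0.0]
contact_force: [1.7, -0.1, 0.4]
width: -0.003
gripper_force: 0.0
time_s: 1.7
position: [0.4616, 0.0118, 0.3303]
orientation: [0.99, -0.142, -0.0, 0.0]
contact_force: [0.9, -0.0, -0.0]
width: 0.003
gripper_force: 0.0
time_s: 2.2
position: [0.4962, 0.1243, 0.3298]
orientation: [0.99, -0.142, -0.001, 0.001]
contact_force: [-0.2, -0.5, -0.1]
width: 0.001
gripper_force: 0.0
t 2.2 TCP box x,y -0.1172 -0.0136 tip z 0.3108 yaw err 0.0 tilt [-0.001 -0.001]
F box -0.0 -0.6 -0.1
```

```bash
echo '[[[0, -0.007, 0.04, 0], [0, -0.014, 0.09, 0], [0, -0.014, 0.14, 0], [0, -0.014, 0.18, 0], [0, -0.014, 0.197, 0]]]' > next.json && python3 shift.py next.json
echo '[[[0.02, 0, 0, 0], [0.035, 0, 0, 0], [0.045, 0, 0, 0], [0.05, 0, 0, 0]]]' > next.json && python3 shift.py next.json
python3 where.py
python3 - <<'E'
from h import *
a=vision.read_camera('scene')[120:320,220:480];b=vision.read_camera('top')[150:300,220:420]
o=np.zeros((600,800,3),np.uint8);o[:300,:390]=cv2.resize(a,(390,300));o[:300,400:]=cv2.resize(b,(400,300))
cv2.imwrite('pics/m1.png',o[:300,:,::-1])
E
```

```text
time_s: 2.7
position: [0.498, 0.1349, 0.1298]
orientation: [0.99, -0.144, -0.003, 0.002]
contact_force: [-0.2, -0.5, -0.2]
width: -0.002
gripper_force: 0.0
time_s: 3.1
position: [0.549, 0.1222, 0.1334]
orientation: [0.99, -0.144, -0.0, 0.001]
contact_force: [0.2, -0.2, 0.1]
width: -0.0
gripper_force: 0.2
t 3.1 TCP box x,y -0.0659 -0.0008 tip z 0.1144 yaw err -0.003 tilt [-0.    -0.001]
F box 0.2 -0.1 0.1
```

View pics/m1.png

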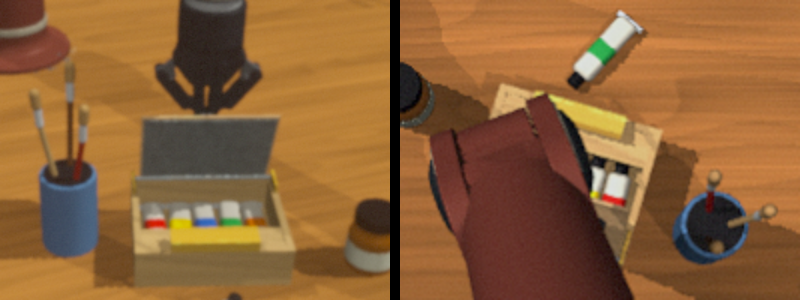

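The flap is standing, the finger is behind its middle, and nothing else is touched. Now I'll fold it over along an arc.

```bash
echo '[[[0.004, 0, 0.006, 0], [0.014, 0, 0.011, 0], [0.0235, 0, 0.018, 0], [0.031, 0, 0.0265, 0], [0.037, 0, 0.0365, 0]]]' > next.json && python3 shift.py next.json
echo '[[[0, 0, 0, 0]]]' > next.json && python3 shift.py next.json
python3 where.py;  python3 - <<'E'
from h import *
a=vision.read_camera('scene')[120:320,220:480]
cv2.imwrite('pics/m2.png',cv2.resize(a,(780,600))[:,:,::-1])
E
```

```text
time_s: 3.7
position: [0.5853, 0.1138, 0.0962]
orientation: [0.99, -0.142, 0.001, -0.0]
contact_force: [-0.2, -0.7, 1.5]
width: 0.001
gripper_force: 0.7
time_s: 3.8
position: [0.5842, 0.1133, 0.0949]
orientation: [0.99, -0.143, -0.001, 0.001]
contact_force: [-0.7, -0.5, -0.3]
width: -0.002
gripper_force: 0.1
t 3.8 TCP box x,y -0.0297 0.0006 tip z 0.0759 yaw err -0.001 tilt [-0.002 -0.001]
F box -0.6 -0.7 -0.3
```

View pics/m2.png

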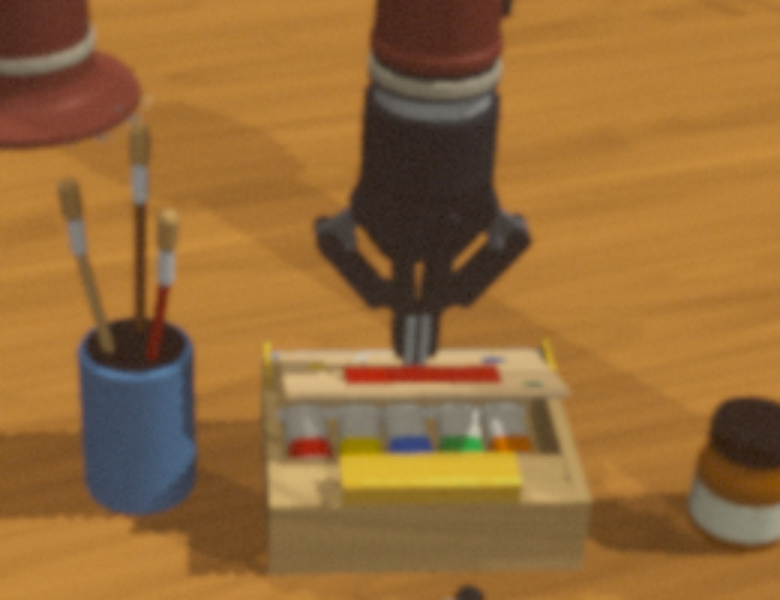

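The flap is nearly over, with the fingertip behind the red step (step at 420,373 in the crop). I'll press it flat.

```bash
echo '[[[0.003, 0, 0.006, 0], [0.005, 0, 0.012, 0], [0.006, 0, 0.018, 0], [0.006, 0, 0.021, 0], [0.006, 0, 0.022, 0]]]' > next.json && python3 shift.py next.json
python3 where.py
echo '[[[0, 0, 0.001, 0], [0, 0, 0.001, 0]]]' > next.json && python3 shift.py next.json
python3 where.py
```

```text
time_s: 4.35
position: [0.5898, 0.1126, 0.0746]
orientation: [0.99, -0.142, 0.0, -0.0]
contact_force: [-0.9, -0.3, 2.4]
width: -0.002
gripper_force: 1.4
t 4.35 TCP box x,y -0.0241 0.0015 tip z 0.0556 yaw err 0.0 tilt [0. 0.]
F box -0.8 -0.5 2.4
time_s: 4.55
position: [0.5898, 0.1126, 0.0745]
orientation: [0.99, -0.142, 0.0, -0.0]
contact_force: [-1.7, 0.5, 4.3]
width: -0.001
gripper_force: 1.8
t 4.55 TCP box x,y -0.0241 0.0015 tip z 0.0555 yaw err -0.0 tilt [0.001 0.   ]
F box -1.8 -0.0 4.3
```

The flap is flat: the tip is at 55.5 mm and Fz is about 4 N. Now I'll slide along to the step and push it home.

```bash
echo '[[[0.004, 0, 0.001, 0], [0.008, 0, 0.001, 0], [0.012, 0, 0.001, 0], [0.014, 0, 0.001, 0], [0.016, 0, 0.001, 0]]]' > next.json && python3 shift.py next.json | grep -E 'force|pos'
python3 where.py
echo '[[[0.003, 0, 0, 0], [0.006, 0, 0, 0], [0.009, 0, 0, 0], [0.012, 0, 0, 0]]]' > next.json && python3 shift.py next.json| grep -E 'force|pos'
python3 where.py
```

```text
position: [0.6031, 0.1087, 0.0741]
contact_force: [-6.4, 0.6, 11.5]
gripper_force: 5.6
t 5.05 TCP box x,y -0.0103 0.0015 tip z 0.0551 yaw err 0.0 tilt [-0.004  0.   ]
F box -6.3 -1.2 11.5
position: [0.6131, 0.1061, 0.074]
contact_force: [-8.9, 1.6, 12.9]
gripper_force: 6.3
t 5.45 TCP box x,y 0.0001 0.0018 tip z 0.055 yaw err 0.001 tilt [-0.008  0.001]
F box -9.0 -0.9 12.9
```

```bash
echo '[[[0.003, 0, 0, 0], [0.006, 0, 0, 0], [0.008, 0, 0, 0], [0.009, 0, 0, 0]]]' > next.json && python3 shift.py next.json| grep -E 'force|pos'
python3 where.py;  python3 - <<'E'
from h import *
a=vision.read_camera('scene')[120:320,220:480]
cv2.imwrite('pics/m3.png',cv2.resize(a,(780,600),interpolation=cv2.INTER_CUBIC)[:,:,::-1])
E
```

```text
position: [0.6226, 0.1039, 0.0739]
contact_force: [-6.1, 2.3, 9.4]
gripper_force: 5.2
t 5.85 TCP box x,y 0.0099 0.0024 tip z 0.0549 yaw err 0.001 tilt [-0.005  0.002]
F box -6.5 0.5 9.4
```

View pics/m3.png

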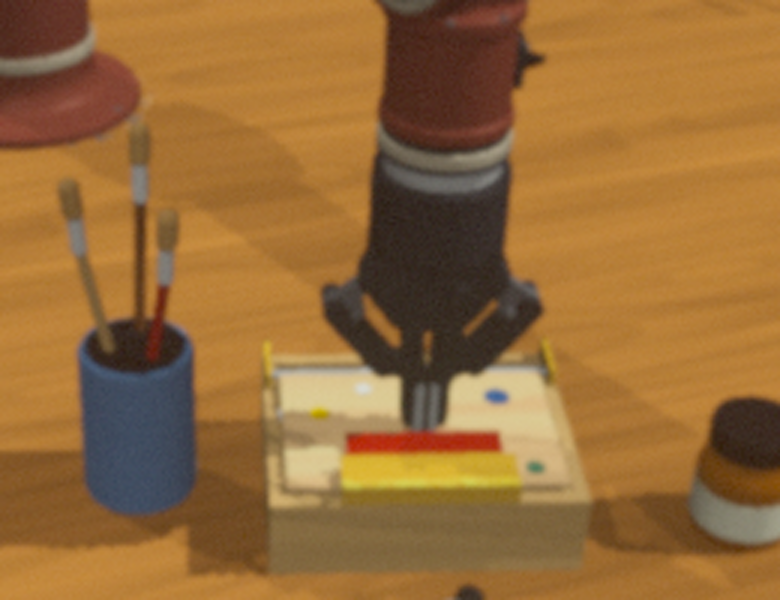

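The box hasn't moved and the flap edge is under the lip at about (430,480). I'll keep pushing until it hits the stop.

```bash
for i in 1; do :; done; echo '[[[0.002, 0, 0, 0], [0.003, 0, 0, 0], [0.003, 0, 0, 0]]]' > next.json && python3 shift.py next.json| grep -E 'force|pos'
python3 where.py
echo '[[[0.002, 0, 0, 0], [0.003, 0, 0, 0], [0.003, 0, 0, 0]]]' > next.json && python3 shift.py next.json| grep -E 'force|pos'
python3 where.py
```

```text
position: [0.6232, 0.1038, 0.0737]
contact_force: [-10.6, 2.6, 12.6]
gripper_force: 7.6
t 6.2 TCP box x,y 0.0104 0.0025 tip z 0.0547 yaw err 0.002 tilt [-0.011  0.002]
F box -10.9 -0.4 12.6
position: [0.6234, 0.1038, 0.0734]
contact_force: [-14.2, 3.2, 16.4]
gripper_force: 10.1
t 6.5 TCP box x,y 0.0106 0.0025 tip z 0.0544 yaw err 0.002 tilt [-0.017  0.002]
F box -14.5 -1.0 16.4
```

The motion stopped at the expected home position (front face 21.6 mm, expected 22) with the force rising. I'll release and lift away.

```bash
echo '[[[-0.004, 0, -0.003, 0], [-0.007, 0, -0.008, 0], [-0.01, 0, -0.03, 0], [-0.01, 0, -0.07, 0], [-0.01, 0, -0.11, 0]]]' > next.json && python3 shift.py next.json| grep -E 'force|pos'
echo '[[[-0.02, 0, -0.05, 0], [-0.06, 0, -0.08, 0], [-0.1, 0, -0.1, 0], [-0.1, 0, -0.1, 0], [-0.1, 0, -0.1, 0]]]' > next.json && python3 shift.py next.json| grep -E 'force|pos'
python3 where.py;  python3 - <<'E'
from h import *
a=vision.read_camera('scene');cv2.imwrite('pics/s4.png',a[:,:,::-1])
cv2.imwrite('pics/m4.png',cv2.resize(a[120:320,220:480],(780,600),interpolation=cv2.INTER_CUBIC)[:,:,::-1])
E
```

```text
position: [0.6219, 0.1023, 0.1836]
contact_force: [0.3, 1.0, -0.0]
gripper_force: 0.0
position: [0.5261, 0.1312, 0.2842]
contact_force: [0.6, -1.6, -1.4]
gripper_force: 0.0
t 7.5 TCP box x,y -0.0905 0.0014 tip z 0.2652 yaw err 0.0 tilt [0.004 0.   ]
F box 1.0 -1.3 -1.4
```

View pics/m4.png

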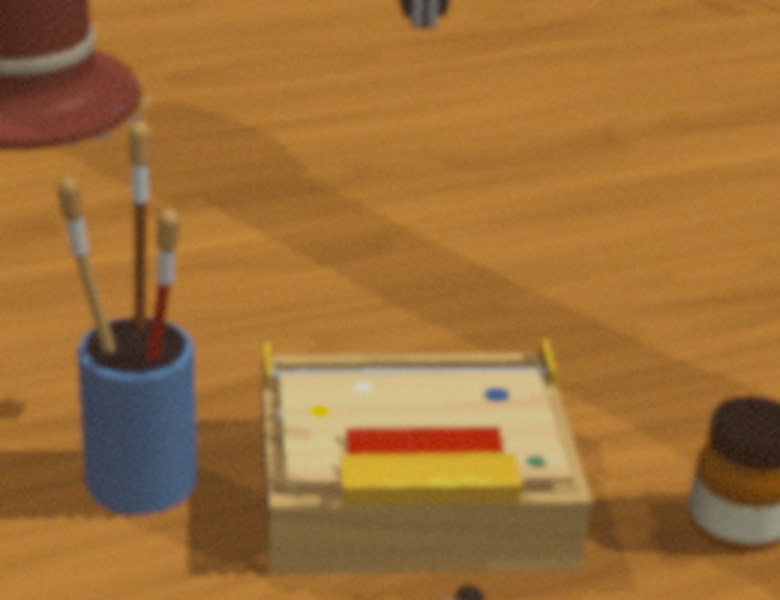

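The flap lies flat, its edge under the lip, and the hand is clear. As a quick travel check, I'll use the red step's back edge at about (362,263) in the full picture.

Run:
```python
from h import *
B=np.array([.6125,.1044,0]);e=np.array([np.cos(-.285),np.sin(-.285),0])
print([((q-B)@e).round(4) for q in plane('scene',[[361.7,263.0],[361.7,264]],.064)])
```

```text
[np.float64(0.0231), np.float64(0.026)]
```

```bash
python3 -c "
from workcell import arm, vision, status
print(arm.close_job())"
```

```text
the job is handed in; nothing more can be done
None
```

The paint box is closed and the job handed in: the flap lies flat and fully home with its edge tucked under the brass lip, the box and jars look unmoved, and the hand is clear, though the judge's verdict was not shown.

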